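# Shake up the stain on the touch shaker

### The job

Get the stain ready for the turned bowl: take the amber stain bottle and press it upright, foot down, into the shaker's cup until the sprung head is fully down on its stop and keep it there a good two seconds; let the head come right up again with the bottle still over the cup, then give it a second press just like the first. Then stand the bottle upright on the cork mat beside the bowl, whole foot on the cork, and let go. Press firmly but do not ram the head, set the bottle down gently, keep the gripper itself off the shaker, and leave the bowl, the jar and the oil can standing where they are.

Things in the scene. Friction and masses are not known exactly. Their poses are not given: they have to be found in the camera images.
- bottle_center (a point): Centre of the amber stain bottle, half-way up (69 mm above its foot); z axis along the bottle towards its cap. Its ribbed black screw cap, 40 mm in diameter, spans 37 to 69 mm above this point. It stands on the bench with the squat jar and the oil can, in any of three places.
- bottle: The stain bottle, about 0.3 kg; origin at the centre of its foot. Amber glass with a paper label: straight round body 58 mm in diameter from the foot to 84 mm up, shoulder from 84 to 100 mm, black cap 40 mm in diameter from 106 to 138 mm up.
- shaker: The touch shaker (vortex mixer), fixed to the bench: grey housing 160 x 130 mm, 100 mm high, dial panel on its front (-x) side. Origin on the bench under the middle of the housing; the vertical axis of its black rubber cup head runs through the origin.
- shaker_top (a point): Point on the cup's axis at the top of the housing, 100 mm above the bench. The cup's flat floor, 69 mm across, lies 8 mm below its lip (81 mm across outside). The head is a push fit on its spindle and sits differently each time: at rest its floor is 30 to 45 mm above this point. That height is not measured: feel for it or look. It does not slip on the spindle.
- head (a joint): How far the sprung head of the shaker is pressed down: 0 m at rest, 0.008 m at its stop (fully down). Pushing it starts at about 5 N (the bottle's own weight does not move it) and takes about 14 N at the stop, so 16 to 20 N hold it safely down; it springs back by itself.
- mat: Flat cork mat fixed on the bench, 240 mm (x) by 160 mm (y), top 6 mm above the bench; origin at the centre of its underside. The bowl stands on one half of its length; the other half is free.
- bowl: Small turned wooden bowl on the mat, 110 mm across the rim, 46 mm high; origin at the centre of its foot. Leave it alone.
- jar_center (a point): Centre (32 mm up) of a squat amber jar with a black lid, 73 mm across, 64 mm high. Leave it alone.
- oil_can_center (a point): Point on the axis, 50 mm up, of a slender aluminium oil can with a black pointed spout, 54 mm across, 155 mm high. Leave it alone.
Mind the look-alikes: they are no part of the job. Leave any green or purple look-alike of the bottle alone.

How it is judged:
On the way, in this order (a step that is already met when the one before it is completed fails the run):
1. the bottle, upright in the cup, has the head fully down (within 1.5 mm of its stop) for 1.5 s (value of joint head above 0.0065 m and horizontal distance between bottle_center and shaker below 0.012 m and angle between bottle_center's own z axis and vertical below 0.14 rad and contact force between bottle and shaker above 6 N), for 1.5 s.
2. the head is right up again (within 1 mm) with the bottle still over the cup (value of joint head below 0.001 m and horizontal distance between bottle_center and shaker below 0.03 m), for 0.1 s.
3. the head is fully down a second time for 1.5 s, as before (all of step 1), for 1.5 s.
At the end, for the whole second after the job is handed in: The bottle stands free and still, upright within 3 degrees, on the cork mat with its whole foot on the cork (within 2 mm); the shaker's head is up; bowl, jar and oil can are within 20 mm of where they began (x of bottle_center in the frame of mat between -0.093 and 0.093 m and y of bottle_center in the frame of mat between -0.053 and 0.053 m and angle between bottle_center's own z axis and vertical below 0.05 rad and z of bottle_center in the frame of mat between 0.071 and 0.079 m and linear speed of bottle below 0.02 m/s and value of joint head below 0.001 m and contact force between bottle and mat above 0.5 N and distance of each of bowl, jar_center, oil_can_center from where it was at the start of the episode below 0.02 m); the robot touches nothing.
It fails at once if the bottle is rammed on the shaker (over 60 N) (contact force between bottle and shaker above 60 N).
It fails at once if the bottle is dropped or banged on the mat (comes down on it faster than 0.35 m/s) (linear speed of bottle above 0.35 m/s and horizontal distance between bottle_center and mat below 0.15 m and z of bottle_center in the frame of mat below 0.095 m).
It fails at once if the robot itself pushes on the shaker (over 3 N) (contact force between any of the fingers, the arm and shaker above 3 N).
It fails at once if the bowl, jar or oil can is moved more than 20 mm or tipped over (distance of any of bowl, jar_center, oil_can_center from where it was at the start of the episode above 0.02 m or angle between any of bowl, jar_center, oil_can_center's own z axis and vertical above 0.5 rad).
It also fails if it takes over 64 s, if anything falls off the work surface, if the arm or the gripper's body presses on something with over 40 N, if the wrist force passes 120 N, or if a joint passes its speed limit or range.

### The arm

A 6-joint arm with a two-finger parallel gripper is mounted at the origin on the work surface. World frame = base frame: x ahead of the robot, y to its left, z up, the work surface at z = 0. Lengths are in m, angles in rad, forces in N, time in s.
With the tool pointing down it reaches from about 0.3 to 0.775 m from the base axis. Payload 14.6 kg.
Tool frame: the origin (TCP) lies at the very end of the fingers, on their centre line; the grasp point (between the pads) lies 19 mm behind it (pinch_z is the distance from the TCP to the grasp point, in m); z points along the fingers, y is the direction in which the jaws open and shut (so a half turn about z gives the same grasp; the last joint's range is limited). The gripper opens to 94 mm and grips with 3 to 60 N. Pads are 16 mm wide; open, the fingers measure 119 mm over their backs; the gripper's body (75 mm by 177 mm) begins 78 mm behind the grasp point.
Start: joints at [-0.067, 0.3, 1.521, -0, 1.321, -0.067], TCP at [0.55, -0, 0.205] pointing down, gripper open.
Joint ranges: [-3.03, 3.03], [-0.79, 2.21], [0.23, 2.52], [-1.04, 4.18], [0, 3.07], [-2.55, 2.55]. Speed limits (rad/s): [2.22, 2.22, 2.57, 3.14, 3.14, 3.14].

### API

Orientations are given as [roll, pitch, yaw] about the fixed x, y, z axes, in that order (R = Rz(yaw) Ry(pitch) Rx(roll)).
In Python, from station import get_obs, camera, hand_in, pinch_z gives the robot as it stands.
- The arm moves only by the tool servo_tool, never from a script. Its argument "moves" is a list that holds one entry, the list of rows, each a list of 7 numbers: the turn, a rotation vector about the tool's x, y, z normalised to -1 to 1, where 1 is pi/2 rad, then the shift along the tool's x, y, z normalised to -1 to 1, where 1 is 500 mm, then the closure, from 0 (fully open) to 1 (shut). In form: [[[rx, ry, rz, x, y, z, hand], ...]]. A call has 1 to 12 rows; each row is the pose to reach, as a shift and turn from the pose measured when the call began, along the tool's axes at that moment; what a row does not reach only later rows make up. A row lasts 1/12 s, in which the tool goes at most 41.7 mm and 7.16 degrees, less where a joint would pass 70% of its speed; a pose out of reach is approached as far as the arm can. A call with a number of a shift or a turn outside -1 to 1 is refused whole. A call with a gripper value outside its range is refused whole. The fingers move at their own pace and stop on an object; "squeeze" is the grip in N (left out, the last holds). Time passes only in rows, so rows that repeat a pose let the fingers close. It gives the time, the measured TCP pose, the force and the opening at its end, in the units of the state.
- get_obs(): the state, without advancing time (a new reading comes with each control period).
- camera(name): name is "scene" or "side" or "wrist"; returns a dict with "color" (400x640x3 uint8, red, green, blue), "intrinsics" (3x3 intrinsics, pixels), "rvec" (rotation vector, rad) and "tvec" (3), from world to camera coordinates, as OpenCV has them. Camera axes: x right, y down, z forward; pixel columns grow to the right and rows downward; lengths in m; the calibration is good to about 2 mm. The wrist camera is an equidistant fisheye: a pixel r from the principal point sees the ray r / f radians off the axis. A picture is of the moment at which its call begins. There is no depth.
- hand_in(): hands the job in, once; it reports no verdict.
The state is a dict: "time_s": time; "qpos": joint angles; "joint_vel": joint speeds; "tau": joint torques, N m; "ee_pos": TCP position; "eef_rot": TCP orientation; "force": force on the tool from outside, world axes, zero at the start; "moment": the same for the moment, N m; "grip_width": finger opening in m.
Only numpy, scipy, OpenCV 4.12 (cv2) and the standard library are available. Lean on these libraries where they do the work, as an engineer would, in place of code of your own. Each camera call takes 0.05 s, during which the arm holds its last target.

## Working session

There is one attempt and no reset: what is moved stays moved. The work goes in short steps, Python scripts to look and compute and a tool call to move; the robot and the scene stay as the last step left them, time stands still between calls to the robot, and variables do not carry over. Pictures are saved under pics/ and viewed, and the job is handed in when it is done.

Besides the shell and the picture viewer there is one more tool, called as name(argument=value, ...) on one line, values as JSON. servo_tool: Moves the arm, as the interface text tells. Scaled input: -1 to 1 covers 500 mm each way for a shift and pi/2 rad each way for a turn. Its arguments: {"type":"object","properties":{"moves":{"type":"array"},"squeeze":{"type":"number"}},"required":["moves"]}

```bash
mkdir -p pics; ls; python3 - <<'E'
from station import *
import cv2
print(get_obs(), pinch_z)
for n in ["scene","side","wrist"]:
    c=camera(n); cv2.imwrite(f"pics/{n}0.png",c["color"][:,:,::-1]); print(n,c["intrinsics"],c["rvec"],c["tvec"])
E
```

```text
pics
{'time_s': 0.0, 'qpos': array([-6.65938096e-02,  3.00465931e-01,  1.52159144e+00,  1.43815710e-05,
        1.32074047e+00, -6.65780028e-02]), 'joint_vel': array([ 0.0007301 ,  0.00139807,  0.00185227,  0.00110043, -0.00040308,
       -0.00069579]), 'tau': array([-1.53750298e-03, -5.31805658e+01, -3.52735734e+01,  7.07558286e-02,
        2.43994006e-02, -4.79655944e-05]), 'ee_pos': array([5.49721877e-01, 2.27995213e-05, 2.04884797e-01]), 'eef_rot': array([-3.14039106e+00, -9.40789040e-05,  1.57077690e+00]), 'force': array([ 0.24722295, -0.55652161,  0.53977236]), 'moment': array([-0.00153061,  0.01685996,  0.00310804]), 'grip_width': 0.09385002147683469} 0.0188
scene [[483.77284296   0.         320.16773517]
 [  0.         483.77284296 198.01932021]
 [  0.           0.           1.        ]] [ 1.39477362  2.14898106 -0.93890247] [ 0.24156254 -0.22570974  1.6928771 ]
side [[446.59141673   0.         317.97904626]
 [  0.         446.59141673 200.9804681 ]
 [  0.           0.           1.        ]] [ 2.08355283 -0.44880084  0.28091304] [-0.45868744  0.15556439  1.11724126]
wrist [[309.70691629   0.         319.23130203]
 [  0.         309.70691629 197.25960384]
 [  0.           0.           1.        ]] [-2.89240108e+00  1.36053776e-04  1.25278623e-03] [-0.55027782 -0.02668958  0.39046195]
```

View pics/scene0.png

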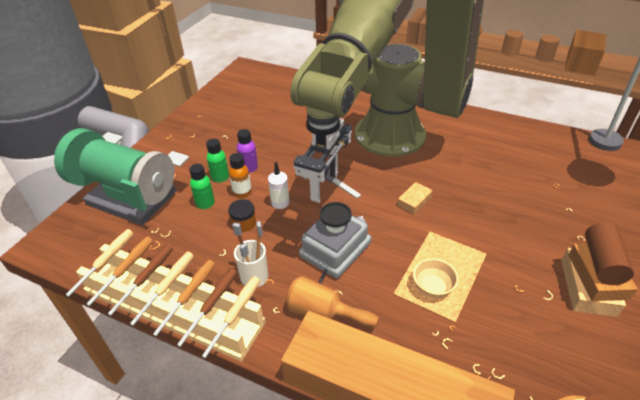

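View pics/side0.png

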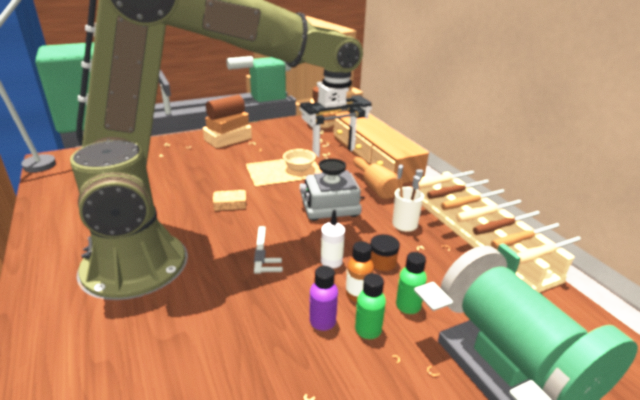

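View pics/wrist0.png

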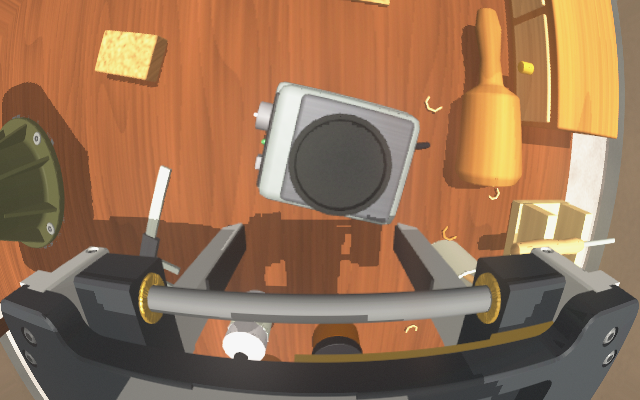

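The amber bottle is at scene (240,175) and side (360,270), with the oil can, jar, greens and purple close around it. The shaker is at scene (335,235) and the bowl at (435,278). I'll zoom in to get the pixel positions.

```bash
python3 - <<'E'
import cv2
a=cv2.imread("pics/scene0.png");b=cv2.imread("pics/side0.png")
cv2.imwrite("pics/z1.png",cv2.resize(a[120:240,180:310],None,fx=6,fy=5,interpolation=cv2.INTER_CUBIC)[:600])
cv2.imwrite("pics/z2.png",cv2.resize(b[200:350,300:440],None,fx=4,fy=4,interpolation=cv2.INTER_CUBIC))
cv2.imwrite("pics/z3.png",cv2.resize(a[195:325,290:490],None,fx=4,fy=4,interpolation=cv2.INTER_CUBIC))
cv2.imwrite("pics/z4.png",cv2.resize(b[130:230,230:380],None,fx=5,fy=5,interpolation=cv2.INTER_CUBIC))
E
```

```text
(no output)
```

View pics/z1.png

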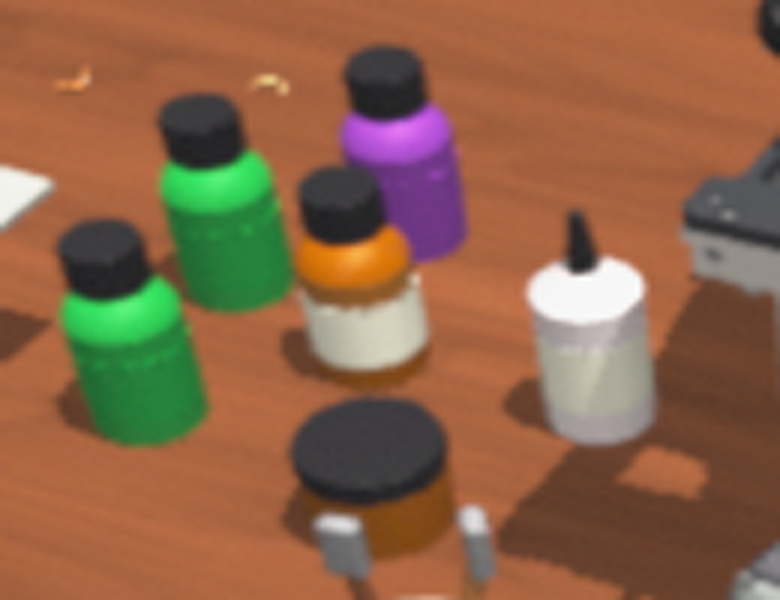

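View pics/z2.png

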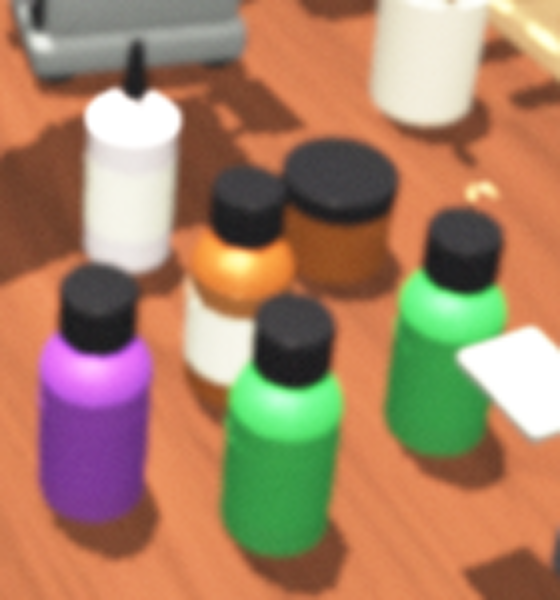

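View pics/z3.png

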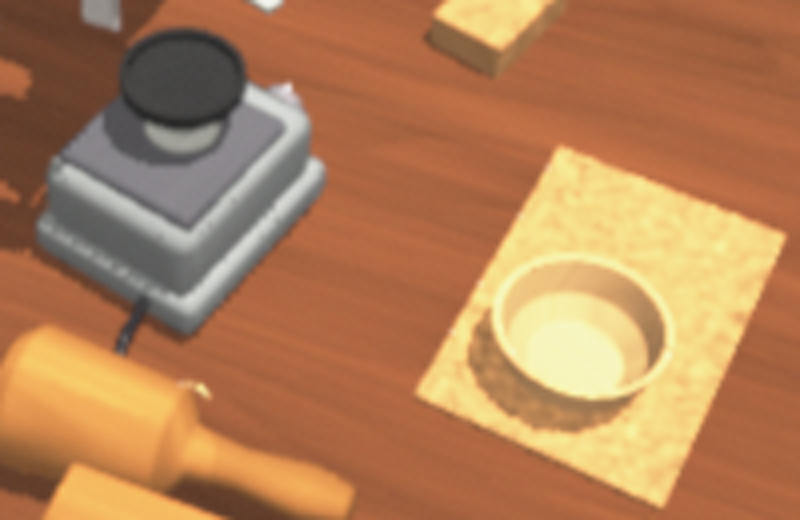

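View pics/z4.png

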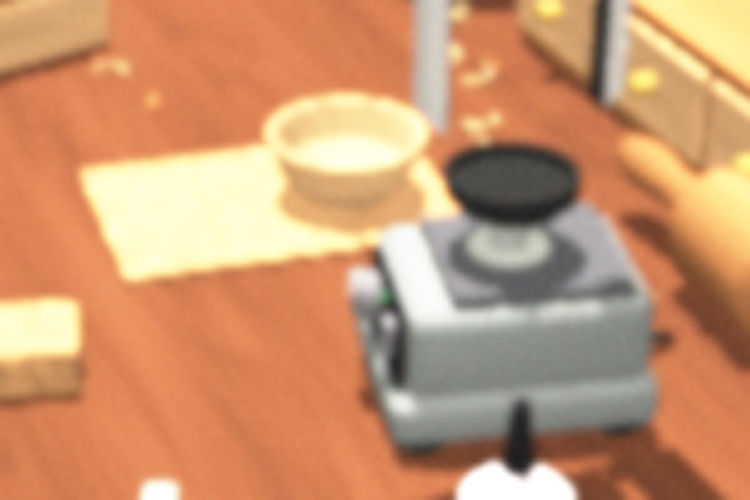

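```bash
cat > h.py <<'E'
import numpy as np, cv2
from station import *
def cam(n):
    c=camera(n); return c
def ray(c,px,name):
    K=np.array(c["intrinsics"]);R=cv2.Rodrigues(np.array(c["rvec"]))[0];t=np.array(c["tvec"])
    x=(px[0]-K[0,2])/K[0,0];y=(px[1]-K[1,2])/K[1,1]
    if name=="wrist":
        r=np.hypot(x,y); s=np.sin(r)/max(r,1e-9); d=np.array([x*s,y*s,np.cos(r)])
    else: d=np.array([x,y,1.])
    d=R.T@(d/np.linalg.norm(d)); return -R.T@t,d
def plane(c,px,name,z):
    o,d=ray(c,px,name); return o+d*(z-o[2])/d[2]
def tri(l):
    A=0;b=0
    for o,d in l:
        P=np.eye(3)-np.outer(d,d);A=A+P;b=b+P@o
    X=np.linalg.solve(A,b); return X,[np.linalg.norm((np.eye(3)-np.outer(d,d))@(X-o)) for o,d in l]
def proj(c,X,name):
    K=np.array(c["intrinsics"]);R=cv2.Rodrigues(np.array(c["rvec"]))[0];p=R@np.asarray(X)+np.array(c["tvec"])
    if name=="wrist":
        r=np.hypot(p[0],p[1]);th=np.arctan2(r,p[2]);return np.array([K[0,2]+K[0,0]*th*p[0]/r,K[1,2]+K[1,1]*th*p[1]/r])
    return np.array([K[0,2]+K[0,0]*p[0]/p[2],K[1,2]+K[1,1]*p[1]/p[2]])
E
python3 - <<'E'
from h import *
S=cam("scene");D=cam("side");W=cam("wrist")
def blob(c,box,th=75):
    x0,y0,x1,y1=box; g=c["color"][y0:y1,x0:x1].max(2)
    n,l,s,ce=cv2.connectedComponentsWithStats((g<th).astype(np.uint8))
    i=1+np.argmax(s[1:,4]);st=s[i]; return (ce[i]+[x0,y0]),st+np.array([x0,y0,0,0,0])
caps={'amber':((228,150,247,170),(350,240,374,264)),'green1':((204,137,223,154),(362,272,386,298)),'purple':((235,127,254,146),(314,265,336,289)),'green2':((188,162,206,180),(405,250,428,274)),'jar':((225,198,258,222),(368,233,402,258)),
 'spout':((272,160,282,176),(330,208,338,226))}
for k,(a,b) in caps.items():
    p,s=blob(S,a);q,t=blob(D,b)
    X,r=tri([ray(S,p,'scene'),ray(D,q,'side')]); print(k,p.round(1),s,q.round(1),t,X.round(4),np.round(r,4))
# cup
X,r=tri([ray(S,(335.7,214.4),'scene'),ray(D,(332.4,166.2),'side'),ray(W,(340,163.5),'wrist')]);print('cup lip',X,r)
for k,px in {'far-left':(429.7,232),'far-r':(486,254),'near-r':(455.5,321.5),'near-l':(394,293.5)}.items():print(k,plane(S,px,'scene',.006))
print('bowl',plane(S,(290+582/4,195+327/4),'scene',.052), plane(D,(230+347/5,130+135/5),'side',.052))
print(get_obs()['time_s'])
E
```

```text
amber [236.5 160.6] [230 154  14  15 166] [362.6 251. ] [353 240  21  22 323] [ 0.4624 -0.3192  0.1228] [0. 0.]
green1 [213.1 145.9] [207 139  14  14 152] [372.8 285.3] [364 275  19  21 327] [ 0.4275 -0.4226  0.1212] [0.0009 0.0009]
purple [243.8 136.4] [238 130  13  14 145] [324.2 277.3] [316 267  18  21 308] [ 0.3493 -0.3621  0.1209] [0.0008 0.0008]
green2 [196.9 171.8] [190 165  16  15 177] [415.3 262.8] [406 253  19  20 289] [ 0.5475 -0.3979  0.1207] [0.0007 0.0007]
jar [241.  210.1] [229 200  25  21 417] [382.9 246.1] [368 236  30  22 481] [ 0.5722 -0.2453  0.0508] [0.0026 0.0026]
spout [276.1 168.6] [275 163   4  11  33] [333.6 217.9] [331 211   6  13  54] [ 0.4571 -0.1895  0.1317] [0.001 0.001]
cup lip [0.5666573  0.03786172 0.1423773 ] [np.float64(0.0014596537532745551), np.float64(0.0005310792948906288), np.float64(0.001722825008728528)]
far-left [0.40338517 0.25371499 0.006     ]
far-r [0.4211701  0.41102475 0.006     ]
near-r [0.65681079 0.3847698  0.006     ]
near-l [0.63923617 0.22774478 0.006     ]
bowl [0.58462956 0.31119875 0.052     ] [0.57558916 0.30278216 0.052     ]
0.3
```

servo_tool(moves=[[[0, 0, 0, -0.03, -0.01, -0.03, 0], [0, 0, 0, -0.08, -0.02, -0.06, 0], [0, 0, 0, -0.14, -0.04, -0.09, 0], [0, 0, 0, -0.2, -0.055, -0.12, 0], [0, 0, 0, -0.26, -0.07, -0.12, 0], [0, 0, 0, -0.33, -0.09, -0.12, 0], [0, 0, 0, -0.4, -0.11, -0.12, 0], [0, 0, 0, -0.47, -0.13, -0.12, 0], [0, 0, 0, -0.54, -0.15, -0.12, 0], [0, 0, 0, -0.6, -0.165, -0.12, 0], [0, 0, 0, -0.638, -0.176, -0.12, 0], [0, 0, 0, -0.638, -0.176, -0.12, 0]]])

```text
time_s: 1.3
ee_pos: [0.4606, -0.322, 0.2648]
eef_rot: [-3.141, 0.0, 1.567]
force: [-0.2, -0.1, -0.4]
grip_width: 0.0941
```

```bash
python3 - <<'E'
from h import *
for n in ["scene","wrist"]:
    c=cam(n);cv2.imwrite(f"pics/{n}1.png",c["color"][:,:,::-1])
    print([n,proj(c,(.4624,-.3192,.138),n), proj(c,(.4624,-.3192,.122),n), proj(c,(.5667,.0379,.1424),n)])
    if n=='wrist': print(-cv2.Rodrigues(c['rvec'])[0].T@c['tvec'])
o=get_obs();print(o['ee_pos'],o['eef_rot'],o['time_s'])
E
```

```text
['scene', array([235.73721826, 156.48147416]), array([236.51359774, 160.79200941]), array([335.2141675 , 214.09845697])]
['wrist', array([319.76967466, 188.92208658]), array([319.75514647, 185.61487313]), array([ 409.03535251, -108.63292141])]
[ 0.46226891 -0.25004688  0.44447037]
[ 0.46175204 -0.31916286  0.26504332] [-3.14096326e+00 -4.25753652e-04  1.56956433e+00] 1.4
```

View pics/wrist1.png

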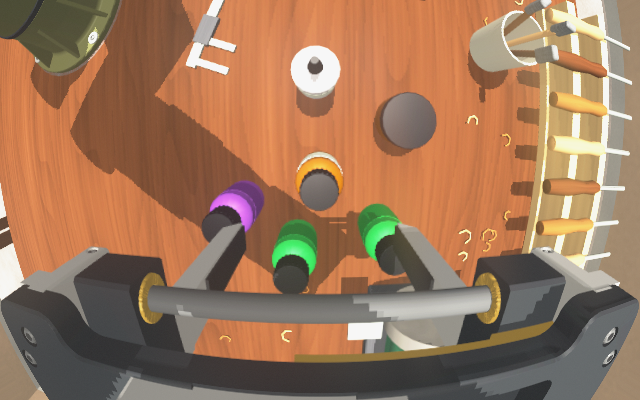

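View pics/scene1.png

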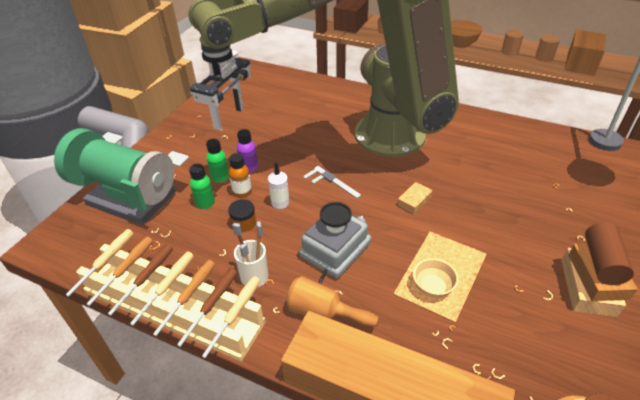

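The wrist view has the amber cap top at (319.5,190) against a predicted (319.8,188.9), so the bottle is at about (0.4624,-0.3197). I'm descending onto the cap.

servo_tool(moves=[[[0, 0, 0, 0, 0, 0.04, 0], [0, 0, 0, 0, 0, 0.1, 0], [0, 0, 0, 0, 0.001, 0.16, 0], [0, 0, 0, -0.001, 0.001, 0.21, 0], [0, 0, 0, -0.001, 0.001, 0.25, 0], [0, 0, 0, -0.001, 0.001, 0.28, 0], [0, 0, 0, -0.001, 0.001, 0.3, 0], [0, 0, 0, -0.001, 0.001, 0.315, 0], [0, 0, 0, -0.001, 0.001, 0.32, 0], [0, 0, 0, -0.001, 0.001, 0.32, 0], [0, 0, 0, -0.001, 0.001, 0.32, 0]]])

```text
time_s: 2.32
ee_pos: [0.4625, -0.3196, 0.1058]
eef_rot: [3.141, 0.0, 1.57]
force: [0.2, 0.3, -0.0]
grip_width: 0.094
```

servo_tool(moves=[[[0, 0, 0, 0, 0, 0, 0.4], [0, 0, 0, 0, 0, 0, 0.5], [0, 0, 0, 0, 0, 0, 0.6], [0, 0, 0, 0, 0, 0, 0.7], [0, 0, 0, 0, 0, 0, 0.8], [0, 0, 0, 0, 0, 0, 1], [0, 0, 0, 0, 0, 0, 1], [0, 0, 0, 0, 0, 0, 1], [0, 0, 0, 0, 0, 0, 1], [0, 0, 0, 0, 0, 0, 1]]], squeeze=50)

```text
time_s: 3.15
ee_pos: [0.4625, -0.3196, 0.1057]
eef_rot: [3.142, 0.0, 1.57]
force: [-0.7, -0.8, -1.2]
grip_width: 0.0393
```

```bash
python3 - <<'E'
from h import *
for n in ["side"]:
    c=cam(n);cv2.imwrite(f"pics/{n}2.png",cv2.resize(c["color"][150:350,250:450,::-1],None,fx=3,fy=3))
o=get_obs();print(o)
E
```

```text
{'time_s': 3.2, 'qpos': array([-6.69853760e-01,  4.26527985e-01,  1.59300215e+00, -4.18354335e-05,
        1.12185349e+00, -6.68791912e-01]), 'joint_vel': array([ 0.0006163 , -0.00042131, -0.0003015 ,  0.00026194,  0.00031502,
       -0.00165311]), 'tau': array([ 7.99670792e-02, -5.75379610e+01, -3.24222314e+01,  6.69811573e-02,
        4.32420918e-02, -1.17668857e-03]), 'ee_pos': array([ 0.46249725, -0.31962943,  0.10577244]), 'eef_rot': array([3.14145202e+00, 1.59180901e-04, 1.56975262e+00]), 'force': array([-0.2757862 , -0.1973544 , -1.33585889]), 'moment': array([ 0.01122772,  0.03473248, -0.00302516]), 'grip_width': 0.03973598182952709}
```

View pics/side2.png

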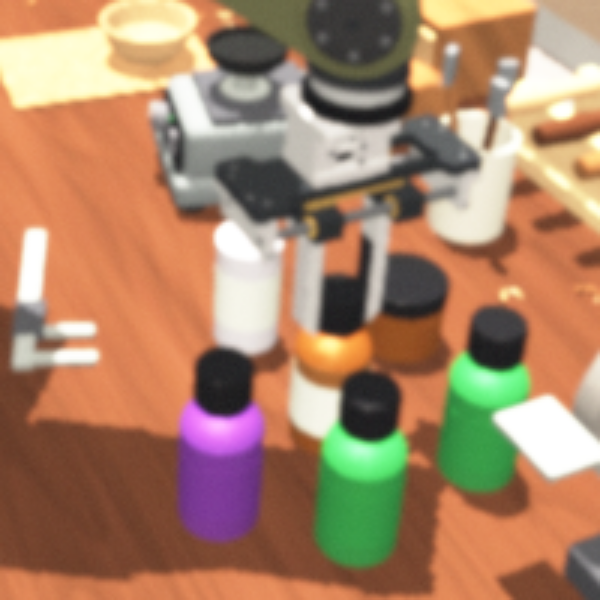

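The fingers hold the cap at an opening of 39.7 mm, which matches its diameter. Lifting.

servo_tool(moves=[[[0, 0, 0, 0, 0, -0.02, 1], [0, 0, 0, 0, 0, -0.05, 1], [0, 0, 0, 0, 0, -0.1, 1], [0, 0, 0, 0, 0, -0.15, 1], [0, 0, 0, 0, 0, -0.2, 1], [0, 0, 0, 0, 0, -0.25, 1], [0, 0, 0, 0, 0, -0.3, 1], [0, 0, 0, 0, 0, -0.34, 1], [0, 0, 0, 0, 0, -0.37, 1], [0, 0, 0, 0, 0, -0.39, 1], [0, 0, 0, 0, 0, -0.39, 1], [0, 0, 0, 0, 0, -0.39, 1]]])

```text
time_s: 4.2
ee_pos: [0.4624, -0.3195, 0.3005]
eef_rot: [-3.142, 0.0, 1.57]
force: [0.2, 0.5, -3.3]
grip_width: 0.0392
```

```bash
python3 - <<'E'
from h import *
for n in ["scene"]:
    c=cam(n);cv2.imwrite(f"pics/{n}3.png",cv2.resize(c["color"][50:350,180:490,::-1],None,fx=2,fy=2))
o=get_obs();print(o['ee_pos'],o['eef_rot'],o['force'],o['moment'],o['grip_width'])
p=o['ee_pos'];print((np.array([.5667,.0379])-p[:2]))
# cup rim: dark mask ellipse
for n,box in (("scene",(310,195,365,240)),("side",(300,150,365,185))):
    c=cam(n);x0,y0,x1,y1=box;g=(c['color'][y0:y1,x0:x1].max(2)<80).astype(np.uint8)
    cs,_=cv2.findContours(g,cv2.RETR_EXTERNAL,cv2.CHAIN_APPROX_NONE);k=max(cs,key=cv2.contourArea)
    print(n,np.add(cv2.boundingRect(k),(x0,y0,0,0)))
    e=cv2.fitEllipse(k);print(e[0][0]+x0,e[0][1]+y0,e[1:])
    for z in (.138,.142,.146,.150): print(z,plane(c,(e[0][0]+x0,e[0][1]+y0),n,z))
E
```

```text
[ 0.46222017 -0.31941836  0.29977108] [-3.14050712e+00 -7.70631963e-04  1.56976441e+00] [-0.30427171  0.56510564 -2.43556963] [-0.00585972 -0.01572772  0.03481869] 0.03956240895913206
[0.10447983 0.35731836]
scene [320 203  31  24]
334.9716396331787 214.5644416809082 ((23.716014862060547, 30.703258514404297), 86.13160705566406)
0.138 [0.56447654 0.03628318 0.138     ]
0.142 [0.56808303 0.03783343 0.142     ]
0.146 [0.57168952 0.03938368 0.146     ]
0.15 [0.57529601 0.04093393 0.15      ]
side [320 160  25  15]
332.0717582702637 166.62264823913574 ((14.6343412399292, 24.32685089111328), 93.93780517578125)
0.138 [0.56854456 0.04429685 0.138     ]
0.142 [0.56489202 0.03731999 0.142     ]
0.146 [0.56123949 0.03034314 0.146     ]
0.15 [0.55758696 0.02336628 0.15      ]
```

View pics/scene3.png

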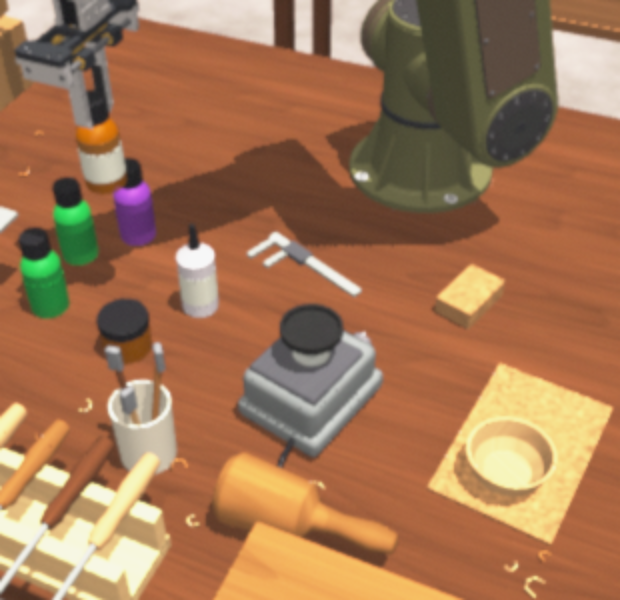

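servo_tool(moves=[[[0, 0, 0, 0.02, 0.01, 0, 1], [0, 0, 0, 0.06, 0.025, 0, 1], [0, 0, 0, 0.11, 0.045, 0, 1], [0, 0, 0, 0.17, 0.07, 0, 1], [0, 0, 0, 0.23, 0.095, 0, 1], [0, 0, 0, 0.29, 0.12, 0, 1], [0, 0, 0, 0.35, 0.145, 0, 1], [0, 0, 0, 0.41, 0.17, 0, 1], [0, 0, 0, 0.46, 0.19, 0, 1], [0, 0, 0, 0.5, 0.205, 0, 1], [0, 0, 0, 0.52, 0.209, 0, 1], [0, 0, 0, 0.52, 0.209, 0, 1]]])

```text
time_s: 5.35
ee_pos: [0.5671, -0.0574, 0.299]
eef_rot: [-3.139, -0.002, 1.572]
force: [0.1, -0.5, -3.0]
grip_width: 0.0396
```

servo_tool(moves=[[[0, 0, 0, 0, 0, 0, 1], [0, 0, 0, 0, 0, 0, 1]]])

```text
time_s: 5.52
ee_pos: [0.5667, -0.058, 0.2988]
eef_rot: [-3.139, -0.002, 1.572]
force: [-0.7, -0.3, -1.9]
grip_width: 0.0392
```

```bash
python3 - <<'E'
from h import *
c=cam("wrist");cv2.imwrite("pics/wrist4.png",c["color"][:,:,::-1])
o=get_obs();print(o['ee_pos'],o['eef_rot'],o['force'],o['moment'],o['grip_width'])
for z in (.138,.1415,.145):
  P=[proj(c,(.5667+.0405*np.cos(a),.038+.0405*np.sin(a),z),'wrist').round(1).tolist() for a in np.arange(4)*np.pi/2];print(z,P)
E
```

```text
[ 0.56676051 -0.05829899  0.29895639] [-3.13887461e+00 -1.47779930e-03  1.57124780e+00] [-0.56906443 -0.00238359 -1.69713659] [-0.05270487  0.01143809  0.01135932] 0.039268435976685015
0.138 [[356.3, 97.4], [319.1, 60.8], [281.9, 97.4], [319.0, 133.7]]
0.1415 [[356.6, 97.2], [319.1, 60.2], [281.5, 97.2], [319.0, 133.9]]
0.145 [[357.0, 97.0], [319.1, 59.6], [281.1, 96.9], [319.0, 134.0]]
```

View pics/wrist4.png

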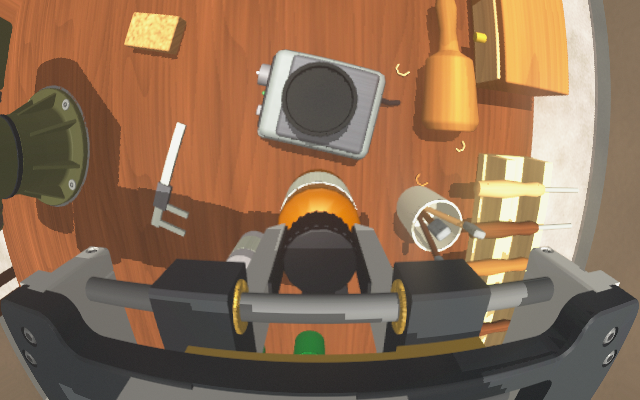

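```bash
python3 - <<'E'
from h import *
from scipy.optimize import least_squares
c=cam("wrist")
def con(c,box,th):
    x0,y0,x1,y1=box;g=(c['color'][y0:y1,x0:x1].max(2)<th).astype(np.uint8)
    g=cv2.morphologyEx(g,cv2.MORPH_OPEN,np.ones((5,5)))
    cs,_=cv2.findContours(g,cv2.RETR_EXTERNAL,cv2.CHAIN_APPROX_NONE);k=max(cs,key=cv2.contourArea)
    return k[:,0,:]+[x0,y0]
for th in (70,85):
    k=con(c,(265,50,375,145),th);print(th,k.min(0),k.max(0),cv2.fitEllipse(k.astype(np.float32)))
    for z in (.138,.142,.146):
        P=np.array([plane(c,p,'wrist',z) for p in k])[:,:2]
        (cx,cy),r=cv2.minEnclosingCircle(P.astype(np.float32)); e=cv2.fitEllipse(P.astype(np.float32)); print(z,cx,cy,r,e)
E
```

```text
Traceback (most recent call last):
ValueError: max() iterable argument is empty
```

```bash
python3 - <<'E'
from h import *
c=cam("wrist")
print(c['color'][100,255:380].max(1).tolist());print(c['color'][50:150,319].max(1).tolist())
E
```

```text
[177, 178, 171, 167, 168, 173, 170, 140, 90, 118, 187, 201, 208, 215, 220, 225, 230, 232, 232, 232, 232, 232, 232, 232, 231, 214, 120, 84, 86, 81, 72, 67, 84, 86, 86, 84, 85, 85, 83, 86, 82, 84, 83, 84, 82, 83, 82, 82, 83, 83, 84, 82, 82, 83, 82, 80, 81, 82, 81, 81, 78, 80, 81, 80, 79, 79, 77, 79, 81, 80, 80, 79, 79, 79, 78, 78, 79, 78, 80, 79, 81, 79, 79, 80, 80, 79, 79, 77, 79, 79, 81, 80, 79, 79, 78, 78, 70, 63, 69, 79, 77, 77, 130, 153, 158, 156, 156, 157, 159, 156, 154, 155, 156, 155, 155, 154, 148, 130, 127, 181, 208, 197, 187, 178, 169]
[175, 173, 173, 173, 175, 167, 163, 194, 197, 156, 145, 113, 85, 81, 79, 64, 53, 62, 76, 82, 82, 83, 81, 82, 82, 82, 82, 81, 83, 83, 82, 80, 80, 81, 80, 78, 80, 83, 82, 82, 79, 77, 78, 79, 82, 81, 80, 81, 81, 78, 79, 79, 79, 80, 79, 77, 79, 81, 81, 81, 81, 80, 79, 80, 79, 80, 82, 83, 82, 79, 80, 79, 82, 82, 82, 79, 79, 79, 81, 81, 77, 72, 79, 81, 80, 74, 84, 100, 101, 100, 100, 97, 91, 86, 95, 132, 173, 136, 117, 107]
```

servo_tool(moves=[[[0, 0, 0, 0.02, 0, 0, 1], [0, 0, 0, 0.05, 0, 0, 1], [0, 0, 0, 0.085, 0, 0, 1], [0, 0, 0, 0.12, 0, 0, 1], [0, 0, 0, 0.15, 0, 0, 1], [0, 0, 0, 0.175, 0, 0.01, 1], [0, 0, 0, 0.19, 0, 0.025, 1], [0, 0, 0, 0.19, 0, 0.04, 1], [0, 0, 0, 0.19, 0, 0.055, 1], [0, 0, 0, 0.19, 0, 0.065, 1], [0, 0, 0, 0.19, 0, 0.07, 1], [0, 0, 0, 0.19, 0, 0.07, 1]]])

```text
time_s: 6.67
ee_pos: [0.5666, 0.0361, 0.2635]
eef_rot: [-3.138, -0.001, 1.57]
force: [-0.5, -0.7, -2.3]
grip_width: 0.0396
```

```bash
python3 - <<'E'
from h import *
for n,b in (("scene",(285,110,395,240)),("side",(280,80,390,190))):
    c=cam(n);x0,y0,x1,y1=b;cv2.imwrite(f"pics/{n}5.png",cv2.resize(c["color"][y0:y1,x0:x1,::-1],None,fx=4.5,fy=4.5,interpolation=cv2.INTER_CUBIC))
o=get_obs();print(o['ee_pos'],o['eef_rot'],o['force'],o['moment'],o['grip_width'])
E
```

```text
[0.56685806 0.03628781 0.26443414] [-3.13946353e+00 -1.42301725e-03  1.57035384e+00] [-0.82053351 -0.81601404 -1.57765955] [-0.04531293 -0.0221302  -0.01167157] 0.039034899809279155
```

View pics/scene5.png

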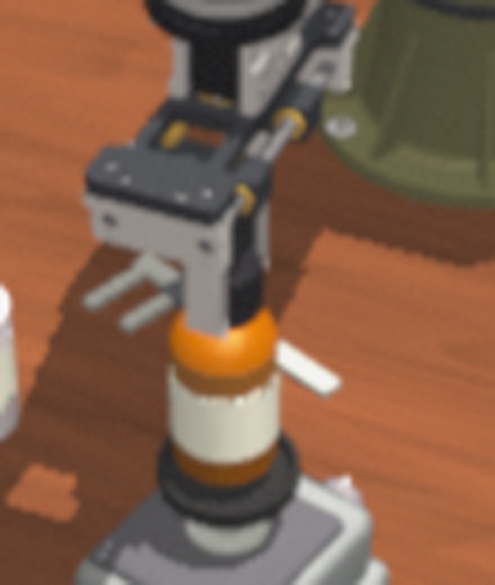

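View pics/side5.png

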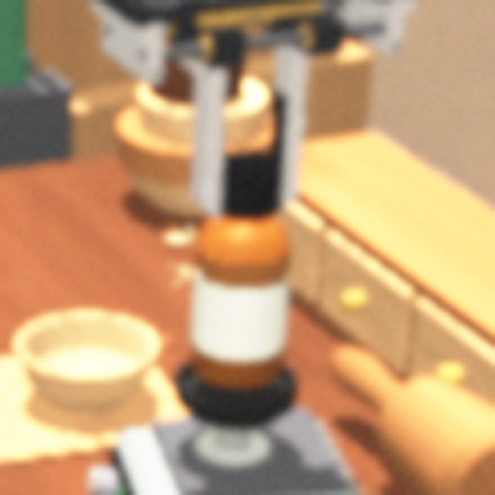

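```bash
python3 - <<'E'
from h import *
for n,x0,y0 in (("scene",285,110),("side",280,80)):
    c=cam(n)
    for X in ((.5668,.0363,.158),(.5668,.0363,.210),(.5668,.0363,.242),(.567,.0365,.1415),(.5667,.038,.1415)):
        p=proj(c,X,n); print(n,X,((p-[x0,y0])*4.5).round(1))
E
```

```text
scene (0.5668, 0.0363, 0.158) [223.2 447.9]
scene (0.5668, 0.0363, 0.21) [223.2 379.2]
scene (0.5668, 0.0363, 0.242) [223.2 334.8]
scene (0.567, 0.0365, 0.1415) [223.4 469.2]
scene (0.5667, 0.038, 0.1415) [226.1 469.6]
side (0.5668, 0.0363, 0.158) [238.7 367.4]
side (0.5668, 0.0363, 0.21) [241.9 292. ]
side (0.5668, 0.0363, 0.242) [244.  243.9]
side (0.567, 0.0365, 0.1415) [237.8 390.5]
side (0.5667, 0.038, 0.1415) [236.4 389.6]
```

```bash
python3 - <<'E'
from h import *
def edges(row,x0,lo,th,below):
    m=(row<th) if below else (row>th)
    idx=np.where(m)[0]; return x0+idx.min(),x0+idx.max()
for n,rows,lab,xs in (("scene",range(205,224,2),range(194,207,2),(312,360)),("side",range(156,176,2),range(144,156,2),(312,355))):
    c=cam(n);im=c['color'].astype(int)
    for r in rows:
        print(n,'cup',r,im[r,xs[0]:xs[1]].max(1).tolist())
    for r in lab: print(n,'lab',r,im[r,xs[0]:xs[1],2].tolist())
    for d in ((.01,0,0),(0,.01,0)): print(n,d,proj(c,np.add((.567,.0365,.1415),d),n)-proj(c,(.567,.0365,.1415),n))
E
```

```text
scene cup 205 [102, 101, 100, 98, 98, 96, 95, 94, 96, 98, 107, 130, 155, 161, 166, 169, 172, 174, 177, 183, 187, 190, 195, 200, 204, 206, 207, 211, 213, 213, 212, 211, 208, 201, 178, 141, 157, 172, 175, 173, 174, 174, 175, 174, 175, 176, 178, 180]
scene cup 207 [105, 106, 105, 106, 105, 104, 103, 101, 94, 81, 69, 101, 143, 160, 165, 169, 172, 175, 177, 182, 186, 189, 195, 198, 202, 205, 208, 212, 213, 213, 213, 211, 202, 179, 133, 73, 87, 125, 156, 171, 174, 175, 173, 175, 173, 175, 174, 177]
scene cup 209 [109, 107, 106, 107, 108, 107, 106, 104, 87, 57, 47, 68, 101, 128, 153, 165, 172, 174, 176, 182, 186, 190, 195, 200, 204, 206, 206, 211, 212, 211, 202, 188, 165, 130, 101, 61, 50, 69, 111, 151, 167, 171, 171, 173, 173, 174, 174, 175]
scene cup 211 [110, 110, 109, 107, 109, 109, 107, 94, 59, 41, 43, 62, 85, 96, 102, 113, 131, 148, 159, 170, 177, 187, 192, 196, 200, 198, 192, 187, 183, 170, 145, 128, 122, 114, 88, 72, 60, 56, 80, 121, 158, 161, 163, 165, 166, 167, 170, 172]
scene cup 213 [110, 111, 111, 109, 110, 108, 107, 91, 55, 45, 46, 52, 67, 89, 98, 101, 102, 104, 109, 112, 116,
[... 5787 characters left out ...]
 83, 84, 81, 82, 83, 87, 105, 147, 187, 211, 224, 227, 229, 231, 232, 234, 234, 235, 235, 234, 233, 232, 229, 227, 223, 215, 206, 189, 154, 112, 86, 76, 67, 62, 54, 50, 56, 70, 84, 98]
side lab 152 [169, 140, 113, 90, 87, 86, 81, 85, 88, 106, 149, 188, 212, 223, 227, 229, 231, 232, 234, 235, 235, 234, 234, 233, 232, 229, 226, 220, 215, 206, 188, 151, 107, 87, 79, 77, 77, 71, 67, 58, 56, 57, 65]
side lab 154 [208, 210, 178, 133, 102, 94, 87, 84, 86, 105, 149, 190, 213, 222, 227, 228, 231, 233, 233, 234, 234, 235, 233, 232, 230, 229, 226, 221, 213, 203, 183, 147, 104, 81, 77, 79, 79, 81, 79, 75, 70, 63, 57]
side (0.01, 0, 0) [ 3.10512622 -0.60891957]
side (0, 0.01, 0) [-1.55166465 -1.45745159]
```

Comparing edges, the cup sits about 1.5 mm further in +y than the bottle. I'll correct that and descend.

servo_tool(moves=[[[0, 0, 0, 0.001, 0, 0.004, 1], [0, 0, 0, 0.002, 0, 0.01, 1], [0, 0, 0, 0.003, 0, 0.016, 1], [0, 0, 0, 0.003, 0, 0.022, 1], [0, 0, 0, 0.003, 0, 0.027, 1], [0, 0, 0, 0.003, 0, 0.032, 1], [0, 0, 0, 0.003, 0, 0.036, 1], [0, 0, 0, 0.003, 0, 0.038, 1], [0, 0, 0, 0.003, 0, 0.038, 1], [0, 0, 0, 0.003, 0, 0.038, 1]]])

```text
time_s: 7.8
ee_pos: [0.5668, 0.0381, 0.246]
eef_rot: [-3.14, -0.001, 1.571]
force: [-2.7, 0.3, 3.1]
grip_width: 0.0393
```

servo_tool(moves=[[[0, 0, 0, 0, 0, 0.002, 1], [0, 0, 0, 0, 0, 0.004, 1], [0, 0, 0, 0, 0, 0.006, 1], [0, 0, 0, 0, 0, 0.008, 1], [0, 0, 0, 0, 0, 0.008, 1], [0, 0, 0, 0, 0, 0.008, 1]]])

```text
time_s: 8.3
ee_pos: [0.5669, 0.0381, 0.2426]
eef_rot: [-3.141, -0.001, 1.571]
force: [-3.9, -1.1, 7.7]
grip_width: 0.0392
```

servo_tool(moves=[[[0, 0, 0, 0, 0, 0.002, 1], [0, 0, 0, 0, 0, 0.004, 1], [0, 0, 0, 0, 0, 0.006, 1], [0, 0, 0, 0, 0, 0.008, 1], [0, 0, 0, 0, 0, 0.008, 1], [0, 0, 0, 0, 0, 0.008, 1]]])

```text
time_s: 8.8
ee_pos: [0.5669, 0.0382, 0.2396]
eef_rot: [3.141, -0.001, 1.571]
force: [-5.2, 0.4, 11.8]
grip_width: 0.0396
```

```bash
python3 - <<'E'
from h import *
for n,b in (("scene",(285,110,395,240)),("side",(280,80,390,190))):
    c=cam(n);x0,y0,x1,y1=b;cv2.imwrite(f"pics/{n}6.png",cv2.resize(c["color"][y0:y1,x0:x1,::-1],None,fx=4.5,fy=4.5,interpolation=cv2.INTER_CUBIC))
o=get_obs();print(o['ee_pos'],o['eef_rot'],o['force'],o['moment'],o['grip_width'])
E
```

```text
[0.56690933 0.03818642 0.23963549] [ 3.14123173e+00 -1.45137077e-03  1.57090324e+00] [-5.77953329  0.46405501 10.91011102] [-0.030199    1.28521466 -0.0571378 ] 0.039503655584048974
```

View pics/scene6.png

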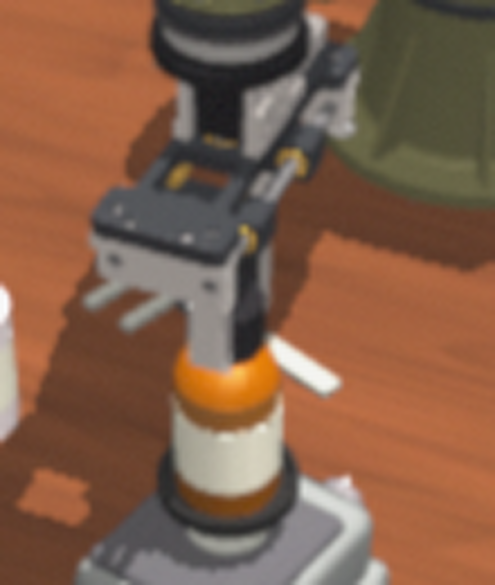

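View pics/side6.png

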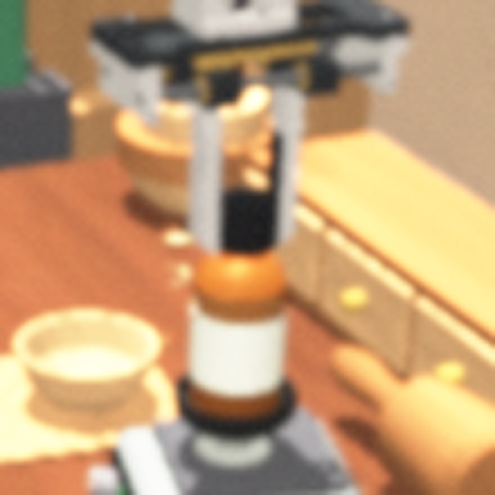

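Force rises as expected, but there is a growing side force of about -5.5 N in x, so the foot is off-centre in +x. I'll back off and re-centre.

servo_tool(moves=[[[0, 0, 0, 0, 0, -0.006, 1], [0, 0, 0, 0, 0, -0.014, 1], [0, 0, 0, 0, 0, -0.02, 1], [0, 0, 0, 0, 0, -0.024, 1], [0, 0, 0, 0, 0, -0.024, 1], [0, 0, 0, 0, 0, -0.024, 1]]])

```text
time_s: 9.4
ee_pos: [0.5669, 0.0381, 0.2511]
eef_rot: [-3.141, -0.001, 1.571]
force: [0.0, -0.5, -2.6]
grip_width: 0.0397
```

```bash
python3 - <<'E'
from h import *
o=get_obs();print(o['ee_pos'],o['eef_rot'],o['force'],o['moment'],o['grip_width'])
for n,b in (("scene",(285,110,395,240)),("side",(280,80,390,190))):
    c=cam(n);x0,y0,x1,y1=b;cv2.imwrite(f"pics/{n}7.png",cv2.resize(c["color"][y0:y1,x0:x1,::-1],None,fx=4.5,fy=4.5,interpolation=cv2.INTER_CUBIC))
c=cam("wrist");cv2.imwrite("pics/wrist7.png",cv2.resize(c["color"][100:320,220:420,::-1],None,fx=2.7,fy=2.7,interpolation=cv2.INTER_CUBIC))
E
```

```text
[0.56687539 0.03811026 0.25114803] [-3.14141432e+00 -1.42433444e-03  1.57081093e+00] [ 2.11745924e-03 -4.56196855e-01 -2.57329642e+00] [ 0.04056155  0.00173908 -0.00193785] 0.039732050373466665
```

View pics/side7.png

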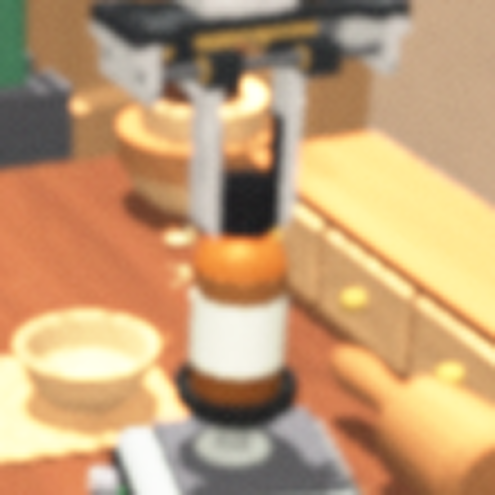

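View pics/scene7.png

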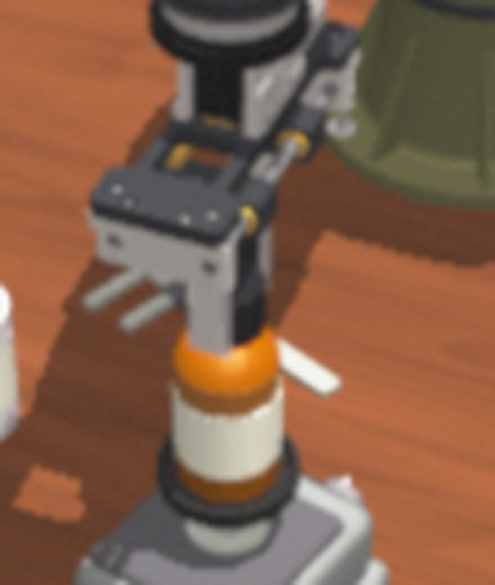

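View pics/wrist7.png

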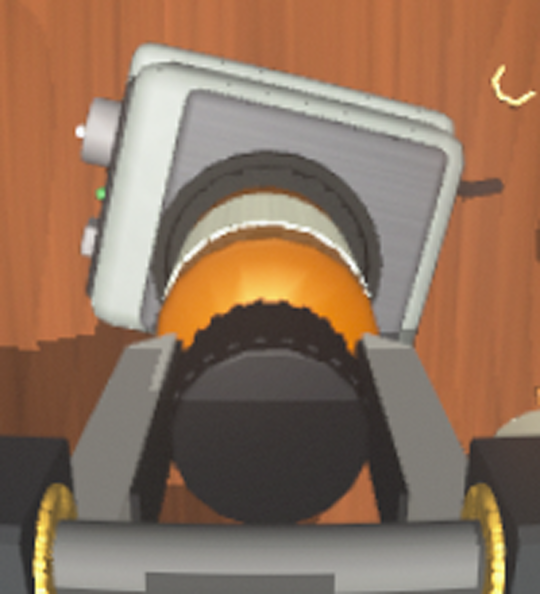

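```bash
python3 - <<'E'
from h import *
from scipy.optimize import fsolve
S=cam("scene");D=cam("side")
for cs,cd in ((335.2,332.05),(335.0,331.8),(335.5,332.4)):
  for z in (.1425,.1485):
    f=lambda v:[proj(S,(v[0],v[1],z),'scene')[0]-cs,proj(D,(v[0],v[1],z),'side')[0]-cd]
    print(cs,cd,z,fsolve(f,(.567,.038)))
# bottle same way from label edges
for n,c,r,lo,hi,ch in (("scene",S,range(198,212,2),318,352,2),("side",D,range(148,162,2),316,350,2)):
    for rr in r:
        v=c['color'][rr,lo:hi,ch].astype(float);print(n,rr,v.astype(int).tolist())
E
```

```text
335.2 332.05 0.1425 [0.56462662 0.03697037]
335.2 332.05 0.1485 [0.56430321 0.0368279 ]
335.0 331.8 0.1425 [0.56325963 0.03583628]
335.0 331.8 0.1485 [0.56293999 0.03569717]
335.5 332.4 0.1425 [0.56657764 0.03862672]
335.5 332.4 0.1485 [0.56624882 0.0384793 ]
scene 198 [44, 43, 45, 45, 55, 94, 112, 74, 48, 40, 40, 41, 42, 42, 40, 39, 42, 47, 53, 43, 40, 41, 40, 39, 40, 44, 65, 119, 174, 167, 86, 67, 67, 68]
scene 200 [46, 46, 45, 46, 55, 96, 133, 134, 118, 97, 72, 54, 44, 41, 42, 42, 40, 38, 38, 40, 40, 41, 47, 70, 108, 158, 190, 185, 177, 149, 83, 66, 68, 68]
scene 202 [44, 46, 47, 43, 55, 94, 134, 143, 147, 149, 148, 142, 135, 135, 116, 122, 123, 123, 115, 106, 145, 175, 157, 187, 213, 192, 190, 184, 178, 152, 82, 67, 66, 67]
scene 204 [45, 45, 44, 46, 53, 94, 134, 142, 145, 151, 153, 153, 158, 159, 160, 166, 168, 170, 175, 174, 184, 190, 189, 190, 189, 189, 186, 182, 178, 151, 85, 65, 67, 66]
scene 206 [41, 43, 40, 44, 51, 91, 133, 142, 146, 150, 152, 154, 157, 160, 163, 166, 170, 175, 180, 182, 184, 187, 188, 189, 188, 188, 186, 183, 178, 151, 82, 67, 66, 67]
scene 208 [46, 44, 4
[... 808 characters left out ...]
00, 84, 79, 79, 76, 72]
side 154 [102, 92, 89, 86, 89, 115, 161, 201, 216, 225, 228, 229, 231, 234, 234, 233, 235, 234, 234, 232, 231, 229, 225, 221, 211, 200, 173, 134, 97, 80, 79, 79, 80, 81]
side 156 [113, 93, 86, 83, 90, 119, 165, 202, 218, 225, 227, 230, 231, 234, 234, 234, 234, 235, 234, 232, 231, 228, 225, 219, 212, 197, 170, 130, 94, 81, 79, 81, 81, 81]
side 158 [98, 86, 89, 85, 90, 123, 166, 199, 218, 225, 229, 230, 232, 232, 234, 235, 235, 234, 233, 232, 230, 229, 224, 218, 209, 197, 164, 121, 86, 77, 76, 79, 80, 81]
side 160 [91, 90, 88, 86, 80, 93, 131, 171, 198, 217, 227, 230, 232, 232, 234, 234, 234, 234, 233, 232, 230, 228, 221, 215, 203, 182, 145, 104, 79, 77, 76, 78, 79, 81]
```

Edges now agree within about 1 mm: the bottle's centre columns are 335.2 (scene) and 332.4 (side), the cup's 335.2 and 332.05. The foot meets the floor at TCP z of about 0.246. I'll shift 1 mm in -x and press.

servo_tool(moves=[[[0, 0, 0, 0, -0.001, 0.002, 1], [0, 0, 0, 0, -0.002, 0.005, 1], [0, 0, 0, 0, -0.002, 0.008, 1], [0, 0, 0, 0, -0.002, 0.011, 1], [0, 0, 0, 0, -0.002, 0.014, 1], [0, 0, 0, 0, -0.002, 0.017, 1], [0, 0, 0, 0, -0.002, 0.02, 1], [0, 0, 0, 0, -0.002, 0.022, 1], [0, 0, 0, 0, -0.002, 0.023, 1], [0, 0, 0, 0, -0.002, 0.023, 1]]])

```text
time_s: 10.48
ee_pos: [0.5659, 0.0382, 0.2408]
eef_rot: [3.141, -0.001, 1.571]
force: [-4.0, -0.3, 8.7]
grip_width: 0.0392
```

servo_tool(moves=[[[0, 0, 0, 0, 0, 0.001, 1], [0, 0, 0, 0, 0, 0.002, 1], [0, 0, 0, 0, 0, 0.002, 1]]])

```text
time_s: 10.73
ee_pos: [0.5659, 0.0382, 0.2408]
eef_rot: [3.14, -0.001, 1.571]
force: [-4.3, 0.4, 8.8]
grip_width: 0.0391
```

servo_tool(moves=[[[0, 0, 0, 0, 0, 0.002, 1], [0, 0, 0, 0, 0, 0.004, 1], [0, 0, 0, 0, 0, 0.005, 1], [0, 0, 0, 0, 0, 0.005, 1]]])

```text
time_s: 11.07
ee_pos: [0.5658, 0.0382, 0.2396]
eef_rot: [3.139, -0.001, 1.571]
force: [-5.6, 0.3, 11.7]
grip_width: 0.0391
```

servo_tool(moves=[[[0, 0, 0, 0, 0, 0.002, 1], [0, 0, 0, 0, 0, 0.004, 1], [0, 0, 0, 0, 0, 0.004, 1]]])

```text
time_s: 11.32
ee_pos: [0.5658, 0.0383, 0.2395]
eef_rot: [3.137, -0.001, 1.571]
force: [-7.5, 0.7, 17.4]
grip_width: 0.039
```

servo_tool(moves=[[[0, 0, 0, 0, 0, 0.002, 1], [0, 0, 0, 0, 0, 0.004, 1], [0, 0, 0, 0, 0, 0.004, 1]]])

```text
time_s: 11.57
ee_pos: [0.5657, 0.0383, 0.2395]
eef_rot: [3.135, -0.001, 1.571]
force: [-8.6, -0.5, 17.4]
grip_width: 0.0396
```

The head is on its stop, with the TCP fixed at 0.2395 and about 20 N of contact. Holding.

servo_tool(moves=[[[0.001, 0, 0, 0, 0, 0.004, 1], [0.002, 0, 0, 0, 0, 0.004, 1], [0.002, 0, 0, 0, 0, 0.004, 1], [0.002, 0, 0, 0, 0, 0.004, 1], [0.002, 0, 0, 0, 0, 0.004, 1], [0.002, 0, 0, 0, 0, 0.004, 1], [0.002, 0, 0, 0, 0, 0.004, 1], [0.002, 0, 0, 0, 0, 0.004, 1], [0.002, 0, 0, 0, 0, 0.004, 1], [0.002, 0, 0, 0, 0, 0.004, 1], [0.002, 0, 0, 0, 0, 0.004, 1], [0.002, 0, 0, 0, 0, 0.004, 1]]])

```text
time_s: 12.57
ee_pos: [0.5657, 0.0383, 0.2395]
eef_rot: [3.137, -0.001, 1.571]
force: [-7.8, 0.0, 17.3]
grip_width: 0.0395
```

```bash
python3 - <<'E'
from h import *
o=get_obs();print(o['ee_pos'],o['eef_rot'],o['force'],o['moment'],o['grip_width'])
for n,b in (("scene",(285,110,395,240)),("side",(280,80,390,190))):
    c=cam(n);x0,y0,x1,y1=b;cv2.imwrite(f"pics/{n}8.png",cv2.resize(c["color"][y0:y1,x0:x1,::-1],None,fx=4.5,fy=4.5,interpolation=cv2.INTER_CUBIC))
E
```

```text
[0.56572935 0.03828479 0.23948903] [ 3.13663127e+00 -1.22032730e-03  1.57121695e+00] [-7.77060171  0.03693081 17.33694073] [-0.09117752  1.90714806 -0.05249308] 0.03949470239122872
```

View pics/side8.png

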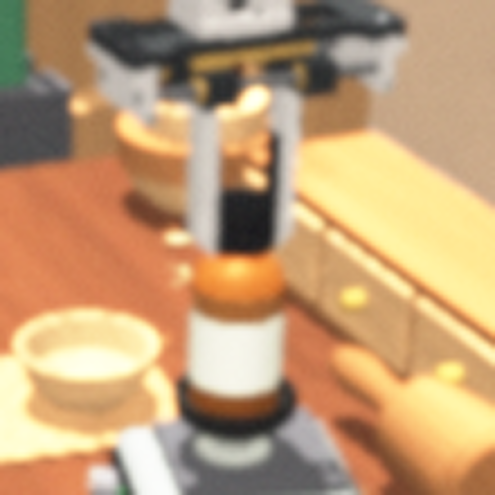

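View pics/scene8.png

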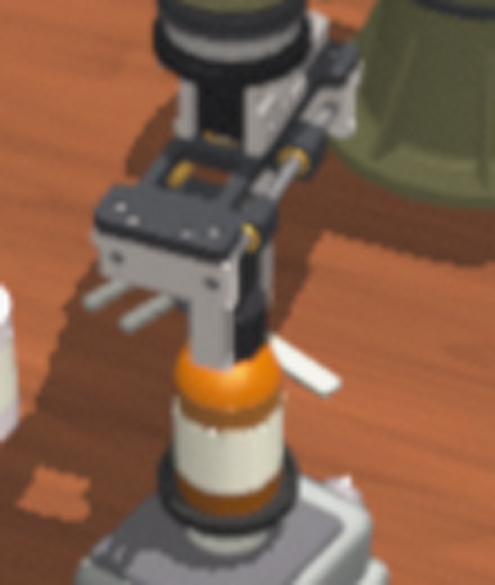

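servo_tool(moves=[[[0.001, 0, 0, 0, 0, 0.004, 1], [0.001, 0, 0, 0, 0, 0.004, 1], [0.001, 0, 0, 0, 0, 0.004, 1], [0.001, 0, 0, 0, 0, 0.004, 1], [0.001, 0, 0, 0, 0, 0.004, 1], [0.001, 0, 0, 0, 0, 0.004, 1], [0.001, 0, 0, 0, 0, 0.004, 1], [0.001, 0, 0, 0, 0, 0.004, 1], [0.001, 0, 0, 0, 0, 0.004, 1], [0.001, 0, 0, 0, 0, 0.004, 1], [0.001, 0, 0, 0, 0, 0.004, 1], [0.001, 0, 0, 0, 0, 0.004, 1]]])

```text
time_s: 13.67
ee_pos: [0.5657, 0.0383, 0.2395]
eef_rot: [3.136, -0.001, 1.571]
force: [-8.3, 0.3, 17.2]
grip_width: 0.0396
```

servo_tool(moves=[[[0.001, 0, 0, 0, 0, -0.005, 1], [0.001, 0, 0, 0, 0, -0.012, 1], [0.002, 0, 0, 0, 0, -0.02, 1], [0.002, 0, 0, 0, 0, -0.024, 1], [0.002, 0, 0, 0, 0, -0.024, 1], [0.002, 0, 0, 0, 0, -0.024, 1], [0.002, 0, 0, 0, 0, -0.024, 1], [0.002, 0, 0, 0, 0, -0.024, 1]]])

```text
time_s: 14.33
ee_pos: [0.5656, 0.0383, 0.2511]
eef_rot: [3.14, -0.001, 1.571]
force: [0.5, -0.1, -3.0]
grip_width: 0.0395
```

```bash
python3 - <<'E'
from h import *
o=get_obs();print(o['ee_pos'],o['eef_rot'],o['force'],o['moment'],o['grip_width'])
for n,b in (("scene",(285,110,395,240)),("side",(280,80,390,190))):
    c=cam(n);x0,y0,x1,y1=b;cv2.imwrite(f"pics/{n}9.png",cv2.resize(c["color"][y0:y1,x0:x1,::-1],None,fx=4.5,fy=4.5,interpolation=cv2.INTER_CUBIC))
E
```

```text
[0.56561194 0.03825449 0.25106604] [ 3.14015453e+00 -1.12560655e-03  1.57117460e+00] [ 0.54830538 -0.10098123 -2.96818803] [0.02851133 0.01983536 0.00196458] 0.039487053105027606
```

View pics/side9.png

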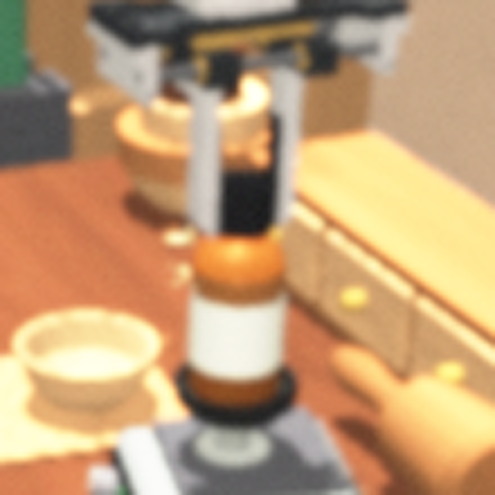

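The head is up: the reading is just the bottle's weight, and the cup is back at rest height. Second press.

servo_tool(moves=[[[0, 0, 0, 0, 0, 0.002, 1], [0, 0, 0, 0, 0, 0.005, 1], [0, 0, 0, 0, 0, 0.008, 1], [0, 0, 0, 0, 0, 0.011, 1], [0, 0, 0, 0, 0, 0.014, 1], [0, 0, 0, 0, 0, 0.017, 1], [0, 0, 0, 0, 0, 0.02, 1], [0, 0, 0, 0, 0, 0.022, 1], [0, 0, 0, 0, 0, 0.023, 1], [0, 0, 0, 0, 0, 0.023, 1]]])

```text
time_s: 15.27
ee_pos: [0.5657, 0.0383, 0.2407]
eef_rot: [3.139, -0.001, 1.571]
force: [-3.8, 0.6, 10.0]
grip_width: 0.0394
```

servo_tool(moves=[[[0, 0, 0, 0, 0, 0.002, 1], [0, 0, 0, 0, 0, 0.004, 1], [0, 0, 0, 0, 0, 0.005, 1], [0, 0, 0, 0, 0, 0.005, 1]]])

```text
time_s: 15.6
ee_pos: [0.5657, 0.0384, 0.2396]
eef_rot: [3.137, -0.001, 1.571]
force: [-5.0, 0.4, 12.4]
grip_width: 0.0391
```

servo_tool(moves=[[[0, 0, 0, 0, 0, 0.002, 1], [0, 0, 0, 0, 0, 0.004, 1], [0, 0, 0, 0, 0, 0.004, 1]]])

```text
time_s: 15.85
ee_pos: [0.5657, 0.0384, 0.2395]
eef_rot: [3.136, -0.001, 1.571]
force: [-7.1, -0.1, 16.9]
grip_width: 0.0391
```

servo_tool(moves=[[[0, 0, 0, 0, 0, 0.002, 1], [0, 0, 0, 0, 0, 0.004, 1], [0, 0, 0, 0, 0, 0.004, 1]]])

```text
time_s: 16.1
ee_pos: [0.5656, 0.0384, 0.2395]
eef_rot: [3.134, -0.001, 1.571]
force: [-8.4, 1.0, 18.3]
grip_width: 0.0396
```

servo_tool(moves=[[[0.001, 0, 0, 0, 0, 0.004, 1], [0.002, 0, 0, 0, 0, 0.004, 1], [0.002, 0, 0, 0, 0, 0.004, 1], [0.002, 0, 0, 0, 0, 0.004, 1], [0.002, 0, 0, 0, 0, 0.004, 1], [0.002, 0, 0, 0, 0, 0.004, 1], [0.002, 0, 0, 0, 0, 0.004, 1], [0.002, 0, 0, 0, 0, 0.004, 1], [0.002, 0, 0, 0, 0, 0.004, 1], [0.002, 0, 0, 0, 0, 0.004, 1], [0.002, 0, 0, 0, 0, 0.004, 1], [0.002, 0, 0, 0, 0, 0.004, 1]]])

```text
time_s: 17.1
ee_pos: [0.5657, 0.0384, 0.2395]
eef_rot: [3.135, -0.001, 1.571]
force: [-7.1, 0.3, 17.2]
grip_width: 0.0395
```

servo_tool(moves=[[[0.001, 0, 0, 0, 0, 0.004, 1], [0.001, 0, 0, 0, 0, 0.004, 1], [0.001, 0, 0, 0, 0, 0.004, 1], [0.001, 0, 0, 0, 0, 0.004, 1], [0.001, 0, 0, 0, 0, 0.004, 1], [0.001, 0, 0, 0, 0, 0.004, 1], [0.001, 0, 0, 0, 0, 0.004, 1], [0.001, 0, 0, 0, 0, 0.004, 1], [0.001, 0, 0, 0, 0, 0.004, 1], [0.001, 0, 0, 0, 0, 0.004, 1], [0.001, 0, 0, 0, 0, 0.004, 1], [0.001, 0, 0, 0, 0, 0.004, 1]]])

```text
time_s: 18.1
ee_pos: [0.5657, 0.0384, 0.2395]
eef_rot: [3.135, -0.001, 1.571]
force: [-7.5, 0.3, 17.2]
grip_width: 0.0393
```

servo_tool(moves=[[[0.001, 0, 0, 0, 0, -0.005, 1], [0.001, 0, 0, 0, 0, -0.012, 1], [0.002, 0, 0, 0, 0, -0.02, 1], [0.002, 0, 0, 0, 0, -0.03, 1], [0.002, 0, 0, 0, 0, -0.045, 1], [0.002, 0, 0, 0, 0, -0.065, 1], [0.002, 0, 0, 0, 0, -0.085, 1], [0.002, 0, 0, 0, 0, -0.1, 1], [0.002, 0, 0, 0, 0, -0.11, 1], [0.002, 0, 0, 0, 0, -0.11, 1], [0.002, 0, 0, 0, 0, -0.11, 1]]])

```text
time_s: 19.02
ee_pos: [0.5653, 0.0384, 0.2945]
eef_rot: [3.138, -0.001, 1.571]
force: [0.9, 0.3, -3.3]
grip_width: 0.0397
```

```bash
python3 - <<'E'
from h import *
o=get_obs();print(o['ee_pos'],o['eef_rot'],o['force'],o['moment'],o['grip_width'])
for n in ("scene","side"):
    c=cam(n);cv2.imwrite(f"pics/{n}10.png",c["color"][:,:,::-1]);
    im=c['color'].astype(int)
    # mat mask: bright yellowish
    if n=="scene":
        x0,y0,x1,y1=390,225,495,330
        s=im[y0:y1,x0:x1];m=((s[...,0]>185)&(s[...,1]>130)).astype(np.uint8)
        m=cv2.morphologyEx(m,cv2.MORPH_CLOSE,np.ones((9,9)))
        cs,_=cv2.findContours(m,0,2);k=max(cs,key=cv2.contourArea);h=cv2.convexHull(k)
        q=cv2.approxPolyDP(h,5,True)[:,0]+[x0,y0];P=np.array([plane(c,p,n,.006) for p in q]);print(q,P,P.mean(0))
E
```

```text
[0.56531749 0.03835212 0.29447931] [ 3.13817771e+00 -9.23874791e-04  1.57144352e+00] [ 0.8979977   0.25937012 -3.29172857] [ 0.06732684 -0.04641859  0.00997777] 0.039705802229471024
[[429 231]
 [486 254]
 [454 329]
 [390 293]] [[0.40048684 0.25093488 0.006     ]
 [0.4211701  0.41102475 0.006     ]
 [0.6779731  0.38620833 0.006     ]
 [0.64179046 0.21821414 0.006     ]] [0.53535513 0.31659553 0.006     ]
```

View pics/scene10.png

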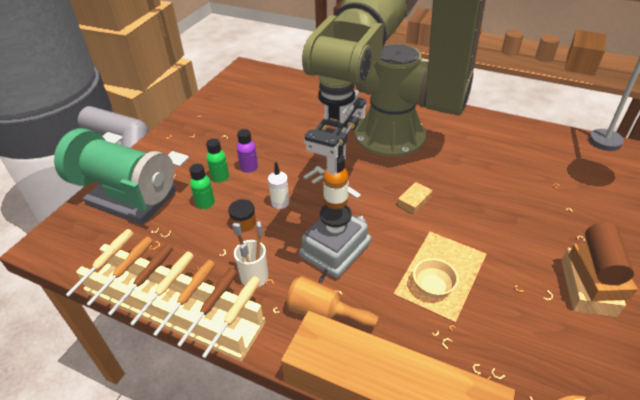

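View pics/side10.png

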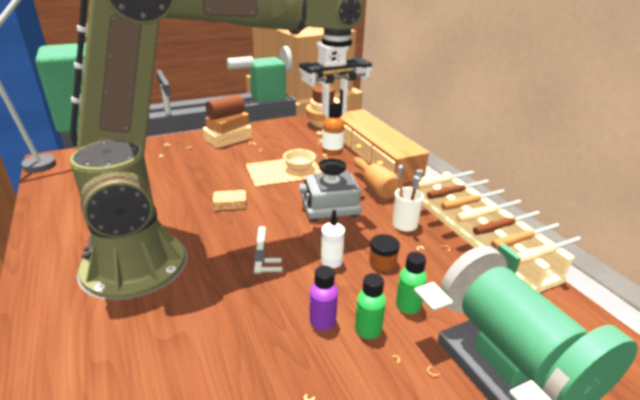

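servo_tool(moves=[[[0.001, 0, 0, 0.02, -0.005, 0, 1], [0.002, 0, 0, 0.06, -0.02, 0, 1], [0.002, 0, 0, 0.11, -0.035, 0, 1], [0.002, 0, 0, 0.17, -0.055, 0, 1], [0.002, 0, 0, 0.23, -0.08, 0, 1], [0.002, 0, 0, 0.3, -0.1, 0, 1], [0.002, 0, 0, 0.37, -0.13, 0, 1], [0.002, 0, 0, 0.43, -0.15, 0, 1], [0.002, 0, 0, 0.49, -0.17, 0, 1], [0.002, 0, 0, 0.54, -0.19, 0, 1], [0.002, 0, 0, 0.576, -0.2, 0, 1], [0.002, 0, 0, 0.576, -0.2, 0, 1]]])

```text
time_s: 20.12
ee_pos: [0.4631, 0.3296, 0.2934]
eef_rot: [-3.14, -0.001, 1.575]
force: [0.2, -0.7, -2.7]
grip_width: 0.0392
```

servo_tool(moves=[[[0, 0, 0, 0, 0, 0.01, 1], [0, 0, 0, 0, 0, 0.03, 1], [0, 0, 0, 0, 0, 0.06, 1], [0, 0, 0, 0, 0, 0.09, 1], [0, 0, 0, 0, 0, 0.12, 1], [0, 0, 0, 0, 0, 0.15, 1], [0, 0, 0, 0, 0, 0.18, 1], [0, 0, 0, 0, 0, 0.21, 1], [0, 0, 0, 0, 0, 0.23, 1], [0, 0, 0, 0, 0, 0.24, 1], [0, 0, 0, 0, 0, 0.24, 1], [0, 0, 0, 0, 0, 0.24, 1]]])

```text
time_s: 21.12
ee_pos: [0.4631, 0.3295, 0.1737]
eef_rot: [-3.14, -0.001, 1.575]
force: [0.2, -0.1, -1.3]
grip_width: 0.0391
```

```bash
python3 - <<'E'
from h import *
o=get_obs();print(o['ee_pos'],o['eef_rot'],o['force'],o['grip_width'])
c=cam("wrist");cv2.imwrite("pics/wrist11.png",c["color"][:,:,::-1]);print(proj(c,(.58,.307,.052),"wrist"))
c=cam("scene");cv2.imwrite("pics/scene11.png",cv2.resize(c["color"][150:330,350:530,::-1],None,fx=3.2,fy=3.2,interpolation=cv2.INTER_CUBIC))
c=cam("side");cv2.imwrite("pics/side11.png",cv2.resize(c["color"][70:200,210:350,::-1],None,fx=4,fy=4,interpolation=cv2.INTER_CUBIC))
E
```

```text
[0.4630761  0.32950233 0.17368329] [-3.14002045e+00 -1.25922579e-03  1.57452038e+00] [ 0.20462322 -0.14420674 -1.34480919] 0.03914235337713481
[428.78037716 212.5619976 ]
```

View pics/wrist11.png

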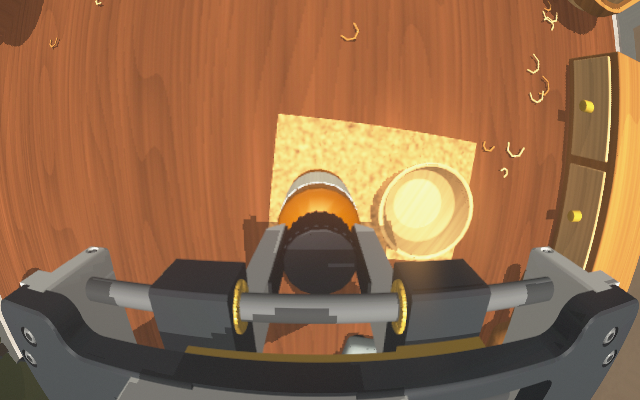

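View pics/scene11.png

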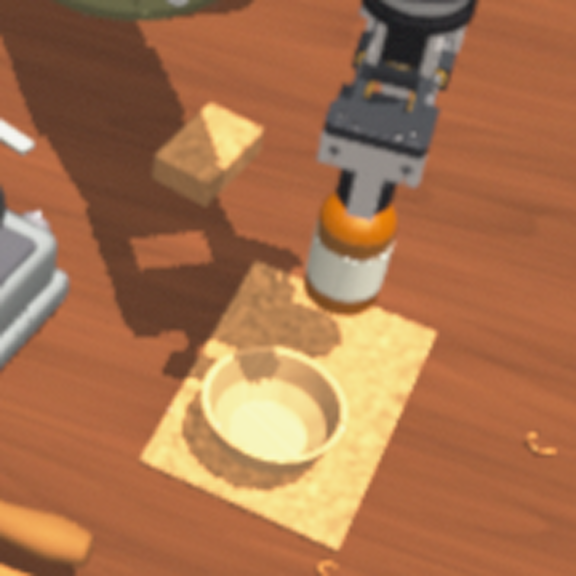

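View pics/side11.png

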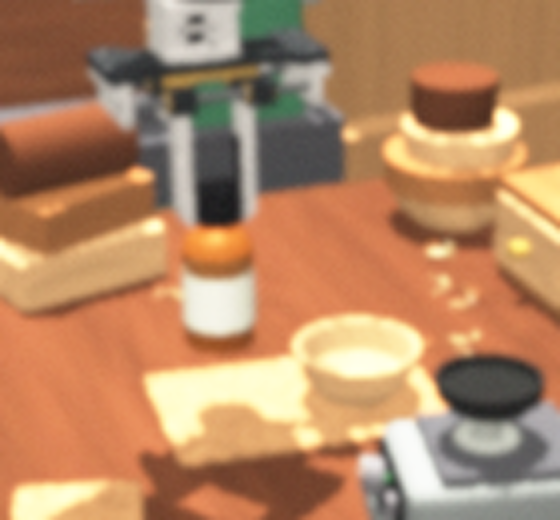

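servo_tool(moves=[[[0, 0, 0, -0.003, 0.002, 0.01, 1], [0, 0, 0, -0.005, 0.004, 0.025, 1], [0, 0, 0, -0.006, 0.005, 0.04, 1], [0, 0, 0, -0.006, 0.005, 0.055, 1], [0, 0, 0, -0.006, 0.005, 0.07, 1], [0, 0, 0, -0.006, 0.005, 0.083, 1], [0, 0, 0, -0.006, 0.005, 0.094, 1], [0, 0, 0, -0.006, 0.005, 0.102, 1], [0, 0, 0, -0.006, 0.005, 0.108, 1], [0, 0, 0, -0.006, 0.005, 0.112, 1], [0, 0, 0, -0.006, 0.005, 0.112, 1], [0, 0, 0, -0.006, 0.005, 0.112, 1]]])

```text
time_s: 22.27
ee_pos: [0.4657, 0.327, 0.1184]
eef_rot: [-3.141, -0.002, 1.575]
force: [0.2, -0.4, -2.4]
grip_width: 0.0388
```

```bash
python3 - <<'E'
from h import *
o=get_obs();print(o['ee_pos'],o['eef_rot'],o['force'],o['grip_width'])
c=cam("wrist");cv2.imwrite("pics/wrist12.png",c["color"][:,:,::-1])
c=cam("scene");cv2.imwrite("pics/scene12.png",cv2.resize(c["color"][170:330,370:520,::-1],None,fx=3.6,fy=3.6,interpolation=cv2.INTER_CUBIC))
c=cam("side");cv2.imwrite("pics/side12.png",cv2.resize(c["color"][90:200,220:330,::-1],None,fx=5,fy=5,interpolation=cv2.INTER_CUBIC))
E
```

```text
[0.46570273 0.32698837 0.11835186] [-3.14115077e+00 -1.94243582e-03  1.57489301e+00] [ 0.24199898 -0.43830912 -2.40689853] 0.038804238032583524
```

View pics/scene12.png

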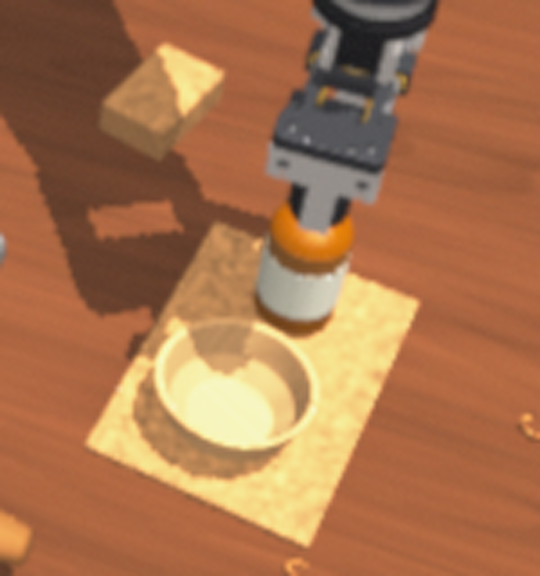

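View pics/side12.png

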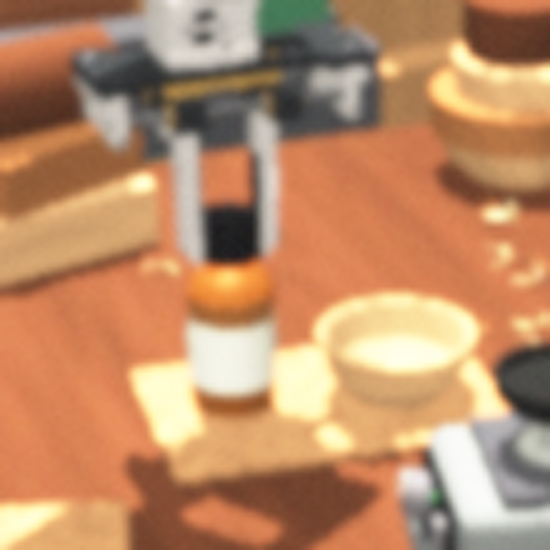

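The bottle is over the middle of the free half, about 7 mm up. Lowering it slowly.

servo_tool(moves=[[[0, 0, 0, 0, 0, 0.002, 1], [0, 0, 0, 0, 0, 0.004, 1], [0, 0, 0, 0, 0, 0.006, 1], [0, 0, 0, 0, 0, 0.008, 1], [0, 0, 0, 0, 0, 0.01, 1], [0, 0, 0, 0, 0, 0.011, 1], [0, 0, 0, 0, 0, 0.011, 1], [0, 0, 0, 0, 0, 0.011, 1]]])

```text
time_s: 23.08
ee_pos: [0.4657, 0.327, 0.113]
eef_rot: [-3.141, -0.002, 1.575]
force: [0.3, -0.1, -1.7]
grip_width: 0.0397
```

servo_tool(moves=[[[0, 0, 0, 0, 0, 0.001, 1], [0, 0, 0, 0, 0, 0.002, 1], [0, 0, 0, 0, 0, 0.003, 1], [0, 0, 0, 0, 0, 0.003, 1], [0, 0, 0, 0, 0, 0.003, 1]]])

```text
time_s: 23.5
ee_pos: [0.4658, 0.3271, 0.1117]
eef_rot: [3.142, -0.002, 1.575]
force: [-1.6, -0.1, 1.4]
grip_width: 0.0393
```

Contact: the force went from -1.7 to +1.4 N. I'll open slowly.

servo_tool(moves=[[[0, 0, 0, 0, 0, 0, 0.55], [0, 0, 0, 0, 0, 0, 0.5], [0, 0, 0, 0, 0, 0, 0.45], [0, 0, 0, 0, 0, 0, 0.35], [0, 0, 0, 0, 0, 0, 0.2], [0, 0, 0, 0, 0, 0, 0], [0, 0, 0, 0, 0, 0, 0], [0, 0, 0, 0, 0, 0, 0], [0, 0, 0, 0, 0, 0, 0], [0, 0, 0, 0, 0, 0, 0]]], squeeze=5)

```text
time_s: 24.33
ee_pos: [0.4658, 0.3271, 0.1117]
eef_rot: [3.142, -0.002, 1.575]
force: [-0.2, 0.5, 1.2]
grip_width: 0.0927
```

servo_tool(moves=[[[0, 0, 0, 0, 0, -0.01, 0], [0, 0, 0, 0, 0, -0.03, 0], [0, 0, 0, 0, 0, -0.06, 0], [0, 0, 0, 0, 0, -0.1, 0], [0, 0, 0, 0, 0, -0.15, 0], [0, 0, 0, 0, 0, -0.2, 0], [0, 0, 0, 0, 0, -0.24, 0], [0, 0, 0, 0, 0, -0.27, 0], [0, 0, 0, 0, 0, -0.28, 0], [0, 0, 0, 0, 0, -0.28, 0], [0, 0, 0, 0, 0, -0.28, 0]]])

```text
time_s: 25.25
ee_pos: [0.4656, 0.3267, 0.2513]
eef_rot: [-3.141, -0.002, 1.575]
force: [0.3, -0.6, -0.8]
grip_width: 0.0938
```

```bash
python3 - <<'E'
from h import *
o=get_obs();print(o['ee_pos'],o['force'],o['grip_width'],o['time_s'])
c=cam("wrist");cv2.imwrite("pics/wrist13.png",c["color"][:,:,::-1]);print(proj(c,(.4657,.327,.144),"wrist"))
c=cam("scene");cv2.imwrite("pics/scene13.png",c["color"][:,:,::-1]);
c=cam("side");cv2.imwrite("pics/side13.png",c["color"][:,:,::-1])
E
```

```text
[0.46564007 0.3266862  0.25132636] [ 0.33101981 -0.55716952 -0.79255134] 0.09378720855147177 25.25
[318.61239843 194.4054519 ]
```

View pics/scene13.png

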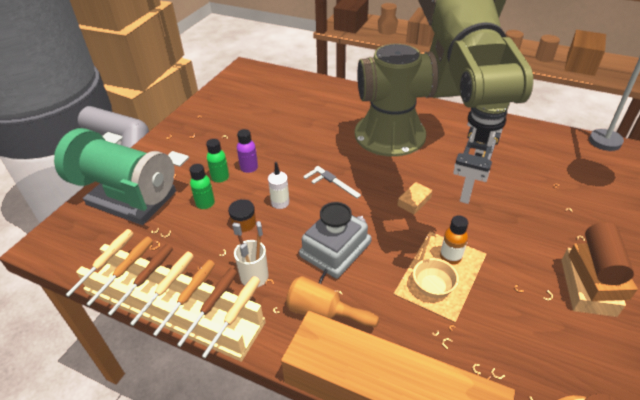

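View pics/side13.png

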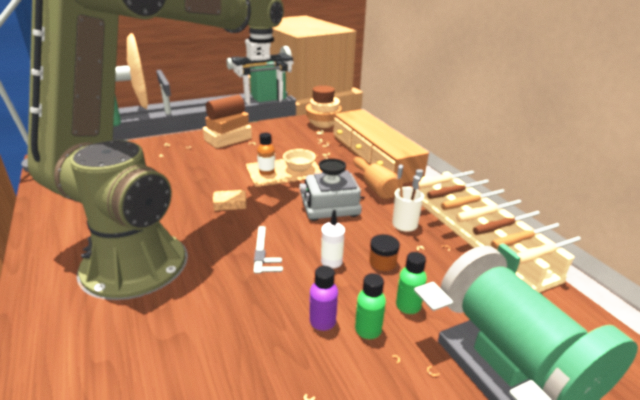

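View pics/wrist13.png

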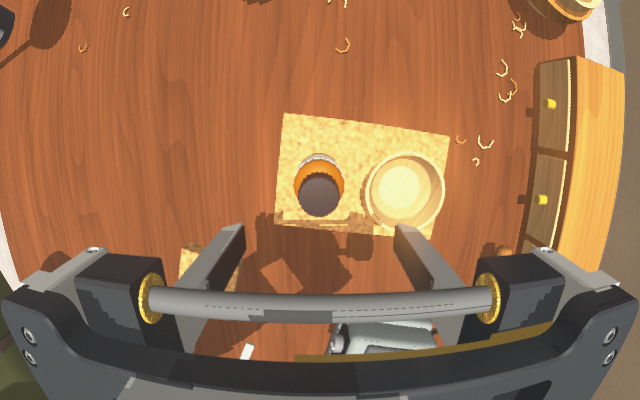

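```bash
python3 - <<'E'
from h import *
c=cam("wrist")
P=np.array([plane(c,p,"wrist",.006)[:2] for p in ((284,113),(449,137),(434,238),(275,223))]);m=P.mean(0)
u=(P[1]-P[0])+(P[2]-P[3]);u/=np.linalg.norm(u);d=np.array([.4657,.3267])-m
print(P.round(3),m,d@u,d@[-u[1],u[0]])
hand_in()
E
```

```text
[[0.418 0.407]
 [0.653 0.38 ]
 [0.644 0.225]
 [0.402 0.25 ]] [0.52904419 0.31566622] -0.06417065059491915 0.004044482739297147
the job is handed in; nothing more can be done
```

The amber bottle got both presses in the shaker's cup, and it now stands upright on the free half of the cork mat. The job is handed in, at about 25 s of the 64 s allowed.

- **Presses:** I held the head on its stop for about 2.5 s the first time and 2.3 s the second. Contact was about 20 N each time, estimated from the wrist force (17 to 18 N read) plus the bottle's weight.
- **Between presses:** I lifted the bottle until the wrist read only its weight, and the picture showed the cup back at rest height with the bottle still over it.
- **Final position:** From the wrist picture, the bottle's centre is at (-0.064, +0.004) m in the mat's frame, well inside the limits. The other cameras gave about the same place. It stands upright and free, with the open gripper about 0.1 m above its cap.
- **Other objects:** The last pictures show the shaker's head up, and the bowl, jar and oil can standing where they were.

**What didn't agree:**
- I saw an unexplained sideways force of 7 to 8 N in -x during the presses, although the pictures put the bottle centred in the cup to about 1 mm and upright.
- My first estimate of the cup lip (about 142 mm high) was roughly 6 mm too low, so I found the cup floor by feel. I also backed off an early partial press, before the two full ones, to re-centre the bottle.
- The head travel I could measure was about 7 mm rather than 8 mm. I judged the stop from the sudden stiffening there.

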